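# Close the lapping-paste pot with its four-start screw cap

### The job

Put the screw cap on the pot that is bolted to the bench and close it: with light downward pressure turn the cap backwards (anticlockwise from above) until its thread drops into place, then press it down against the sprung disc and screw it clockwise fully home, so that it stays down, straight, when you let go. Feel your way and never force it: touch and turn very gently while it rides on the thread, and whichever way you turn, stop as soon as you feel a stop.

Things in the scene. Friction and masses are not known exactly. Their poses are not given: they have to be found in the camera images.
- cap: round knurled aluminium screw cap, 56 mm diameter, 34 mm tall, 0.08 to 0.17 kg, loose on the bench, opening down. Origin: centre of its lower edge, z up its axis. Solid in the upper 16 mm; below, a skirt 18 mm deep, 50 mm inside, with four inward lugs 90 degrees apart, each 10 degrees wide, 1 to 4 mm above the lower edge. Grip it across the diameter, from above, in its upper 26 mm
- cap_top (a point): centre of the cap's flat top, 34 mm above its lower edge. Needed: light downward pressure (some 5 N) while turning; then 12 to 15 N to push it down into the gaps (20 N is plenty). While it rests on the threads keep the pressure below 12 N and the twist below 0.25 N m. A lug that meets a rib or a thread's end stops the cap; turned back past a gap it climbs the ramp and falls on the next thread
- pot: round grey pot fixed to the bench: foot flange 104 mm diameter, 10 mm high; body 72 mm diameter up to a shoulder 60 mm above the bench. Origin: centre of its underside. Steel neck 38 mm diameter, 17 mm high above the shoulder, with a four-start lug thread 47 mm over all. The angle of the thread round the neck differs each time and is NOT given by this pose
- pot_neck (a point): point on the pot's axis at shoulder height, z up. Height of the cap's lower edge over it: 11 mm with lugs on the threads, 9.5 to 13.5 mm on the ramps; at most 4 mm for the lugs to turn in under the threads; 1 mm fully home against the ribs, reached by turning clockwise 32 to 52 degrees after the drop; 0 mm if pressed hard onto the shoulder in the gaps
- pot_thread (a point): point on the pot's axis at the threads' top, 12 mm above the shoulder. In each 90 degrees, anticlockwise from above: stop rib 4 degrees wide, 14.5 mm high from the shoulder; joined to it a thread 32 degrees long, top flat at 12 mm, underside rising from 5 mm at the rib to 8 mm at its far end; open gap of 30 degrees; ramp of 24 degrees (solid below) climbing from 10.5 mm to the top of the next rib
- pot_disc (a point): centre of the sprung brass disc (27 mm diameter) in the pot's mouth, at rest 28 mm above the shoulder; can be pressed down 12 mm; spring 2 N at first, rising 1.6 N per mm. It meets the inside of the cap's roof 10 mm before the shoulder, so a cap let go in the gaps without screwing is lifted again to about 10 mm
Mind the look-alikes: they are no part of the job. Leave any orange or turquoise look-alike of the cap alone.

How it is judged:
By the outcome, as a careful person would: the job done as asked, in the order asked, and still so for the second after the job is handed in, with the robot touching nothing.
It also fails if it takes over 72 s, if anything falls off the work surface, if the arm or the gripper's body presses on something with over 40 N, if the wrist force passes 120 N, or if a joint passes its speed limit or range.

### The arm

A 7-joint arm with a two-finger parallel gripper is mounted at the origin on a cart in front of the work surface, level with it; the furniture and walls round the work are solid. World frame = base frame: x ahead of the robot, y to its left, z up, the work surface at z = 0. Lengths are in m, angles in rad, forces in N, time in s.
With the tool pointing down it reaches from about 0.425 to 0.925 m from the base axis. Payload 6.8 kg.
Tool frame: the origin (TCP) lies at the very end of the fingers, on their centre line; the grasp point (between the pads) lies 19 mm behind it; z points along the fingers, y is the line along which they close (so a half turn about z gives the same grasp; the last joint's range is limited). The gripper opens to 85 mm and grips with 20 to 120 N. Pads are 22 mm wide; open, the fingers measure 114 mm over their backs; the gripper's body (76 mm by 85 mm) begins 54 mm behind the grasp point. The pads swing forward as they close: fully open they stand 13 mm farther back than shut.
Start: joints at [1.211, 0.477, 0.022, 1.555, -0.011, 1.109, -0.083], TCP at [0.168, -0.654, 0.194] pointing down, gripper open.
Joint ranges: [-2.96, 2.96], [-0.34, 2.1], [-1.41, 1.46], [0.24, 2.44], [-1.37, 4.51], [0.17, 1.92], [-2.96, 2.96]. Speed limits (rad/s): [2.39, 2.39, 3.14, 3.14, 3.14, 3.14, 3.14].

### API

Orientations are given as a unit quaternion [w, x, y, z].
In Python, from station import bot gives the robot as it stands.
- The arm moves only by the tool jog_arm, never from a script. Its argument "motion" is a list of rows, each a list of 7 numbers: the turn, a rotation vector about the tool's x, y, z in rad, then the shift along the tool's x, y, z in mm, then the finger opening in mm, from 0 to 85.4. A call has 1 to 10 rows; each row is the pose to reach, as a shift and turn from the pose commanded when the call began, along the tool's axes at that moment; what a row does not reach only later rows make up. A row lasts 1/8 s, in which the tool goes at most 62.5 mm and 10.7 degrees, less where a joint would pass 70% of its speed; a pose out of reach is approached as far as the arm can. A call with a gripper value outside its range is refused whole. The fingers move at their own pace and stop on an object; "grip_force" is the grip in N (left out, the last holds). Time passes only in rows, so rows that repeat a pose let the fingers close. It gives the time, the measured TCP pose, the force, the opening and the grip force at its end, in the units of the state.
- bot.get_obs(): the state, without advancing time (a new reading comes with each control period).
- bot.read_camera(name): name is "scene" or "top" or "wrist"; returns a dict with "pixels" (384x512x3 uint8, red, green, blue), "camera_matrix" (3x3 intrinsics, pixels), "T" (4x4, takes a point from camera to world coordinates); the wrist camera has in their place "tool_from_camera" (4x4, takes a point from camera to tool coordinates, whose origin is the TCP and whose axes are the flange's). Camera axes: x right, y down, z forward; pixel columns grow to the right and rows downward; lengths in m; the calibration is good to about 2 mm. A picture is of the moment at which its call begins: read the wrist's pose just before it. There is no depth.
- bot.hand_in(): hands the job in; it is judged then, once.
Trained networks look in a picture, given as the dict that the camera call returned (one of the last four; its "shot" number tells which), for a name from the list of things; names that differ only in an ending like _2 or _b are one class to them, and where a whole thing is asked for, a point or a joint stands for the part that bears it (a point fixed in the world has none). Each returns a list of dicts, best first, with "score" (0 to 1); they miss things now and then, are a little off and sometimes report something else, mostly with a low value. They report only what shows in the picture. A call takes as long as a camera call. They do not tell look-alikes from the thing itself.
- bot.spot_in(thing, picture): "xy" ([column, row] in pixels, amid what is visible of it).
- bot.tip_of(thing, picture): "xy" ([column, row] in pixels: a listed point, or the origin of a listed thing).
The state is a dict: "t": time; "q": joint angles; "joint_vel": joint speeds; "joint_torque": joint torques, N m; "eef_pos": TCP position; "tool_rot": TCP orientation; "contact_force": force on the tool from outside, world axes, zero at the start; "torque": the same for the moment, N m; "gripper_width": opening from 0.0 (shut) to 1.0 (fully open); "grasp_force": force on a finger pad.
Only numpy, scipy, OpenCV 4.12 (cv2) and the standard library are available. Lean on these libraries where they do the work, as an engineer would, in place of code of your own. Each camera call takes 0.05 s, during which the arm holds its last target. There are 200 camera calls.

## Working session

There is one attempt and no reset: what is moved stays moved. The work goes in short steps, Python scripts to look and compute and a tool call to move; the robot and the scene stay as the last step left them, time stands still between calls to the robot, and variables do not carry over. Pictures are saved under pics/ and viewed, at most 10 in all, crops included, and the job is handed in when it is done.

Besides the shell and the picture viewer there is one more tool, called after "Call:" by a JSON object that holds its "fn" and its "kwargs", one argument or row to a line. jog_arm: Moves the arm, as the interface text tells. Its arguments: {"type":"object","properties":{"motion":{"type":"array"},"grip_force":{"type":"number"}},"required":["motion"]}

```bash
mkdir -p pics; cat > h.py <<'E'
import numpy as np, cv2
from scipy.spatial.transform import Rotation as R
from station import bot
def ray(p,uv,T=None):
    T=np.array(p["T"] if T is None else T);d=np.linalg.inv(np.array(p["camera_matrix"]))@[uv[0],uv[1],1]
    return T[:3,3],T[:3,:3]@d
def at_z(p,uv,z,T=None):
    o,d=ray(p,uv,T);return o+d*(z-o[2])/d[2]
def rot(o): 
    q=o["tool_rot"];return R.from_quat([q[1],q[2],q[3],q[0]]).as_matrix()
def wristT(o,p):
    T=np.eye(4);T[:3,:3]=rot(o);T[:3,3]=o["eef_pos"];return T@np.array(p["tool_from_camera"])
def save(p,n): cv2.imwrite("pics/"+n+".png",p["pixels"][:,:,::-1])
E
python3 - <<'E'
from h import *
np.set_printoptions(precision=4,suppress=True)
o=bot.get_obs();print({k:np.round(v,4) for k,v in o.items()});print(rot(o))
a=bot.read_camera("scene");b=bot.read_camera("top")
im=np.hstack([a["pixels"],b["pixels"]]);
save(a,"scene0");save(b,"top0")
for n,p in(("scene",a),("top",b)):
    print(n,p["T"][:3,3] if not isinstance(p["T"],list) else p["T"])
    for t,z in(("cap",.017),("pot",.03)):
        for r in bot.spot_in(t,p)[:4]: print(t,r["score"],r["xy"],at_z(p,r["xy"],z))
    for t,z in(("cap_top",.034),("pot_disc",.088),("pot_thread",.072),("pot_neck",.06),("pot",0),("cap",0)):
        for r in bot.tip_of(t,p)[:4]: print("tip",t,r["score"],r["xy"],at_z(p,r["xy"],z))
E
```

```text
{'t': np.float64(0.0), 'q': array([ 1.2109,  0.4778,  0.0223,  1.5565, -0.0115,  1.1093, -0.0831]), 'joint_vel': array([-0.0008,  0.0015, -0.0019, -0.0011,  0.0009, -0.0001,  0.0005]), 'joint_torque': array([  0.0006, -59.6439,   1.6079, -28.119 ,   0.0125,   0.0092,
        -0.    ]), 'eef_pos': array([ 0.168 , -0.6531,  0.1934]), 'tool_rot': array([-0.0009,  0.9921,  0.1256, -0.0002]), 'contact_force': array([ 0.0605,  0.0832, -0.0101]), 'torque': array([-0.0159, -0.0251,  0.002 ]), 'grasp_force': np.float64(0.0), 'gripper_width': np.float64(1.0033)}
[[ 0.9685  0.2491 -0.0006]
 [ 0.2491 -0.9685  0.0018]
 [-0.0002 -0.0018 -1.    ]]
scene [ 0.0126 -0.608   0.4591]
cap 0.84 [197.3, 204.0] [0.4696 0.1628 0.017 ]
cap 0.72 [263.8, 204.0] [0.6052 0.0509 0.017 ]
cap 0.62 [225.2, 189.6] [0.581  0.1909 0.017 ]
pot 0.73 [310.3, 252.6] [ 0.5137 -0.1957  0.03  ]
tip cap_top 0.88 [196.1, 193.1] [0.485  0.1914 0.034 ]
tip cap_top 0.73 [225.6, 186.6] [0.5721 0.1761 0.034 ]
tip cap_top 0.69 [261.6, 199.5] [0.5954 0.049  0.034 ]
tip pot_thread 0.88 [308.4, 232.6] [ 0.5153 -0.1853  0.072 ]
tip pot_ne
[... 277 characters left out ...]
065  1.1253]
cap 0.87 [178.9, 177.9] [0.5797 0.1912 0.017 ]
cap 0.76 [232.6, 165.9] [0.6071 0.0532 0.017 ]
cap 0.56 [180.6, 217.2] [0.4788 0.1871 0.017 ]
pot 0.72 [327.2, 201.0] [ 0.5082 -0.1828  0.03  ]
tip cap_top 0.94 [232.5, 168.4] [0.5972 0.0526 0.034 ]
tip cap_top 0.79 [177.5, 175.0] [0.5842 0.1917 0.034 ]
tip cap_top 0.67 [182.4, 218.2] [0.4747 0.1797 0.034 ]
tip pot_disc 0.52 [335.4, 195.3] [ 0.5146 -0.1936  0.088 ]
tip pot_thread 0.69 [329.1, 200.5] [ 0.5045 -0.1807  0.072 ]
tip pot_neck 0.92 [332.8, 197.3] [ 0.5135 -0.1921  0.06  ]
tip pot 0.81 [326.3, 198.3] [ 0.5187 -0.1857  0.    ]
tip cap 0.96 [182.6, 215.3] [0.485 0.185 0.   ]
tip cap 0.89 [178.8, 178.6] [0.5809 0.1945 0.    ]
```

```bash
python3 - <<'E'
import cv2,numpy as np
a=cv2.imread("pics/scene0.png")[150:300,150:390];b=cv2.imread("pics/top0.png")[130:260,140:380]
a=cv2.resize(a,None,fx=3.2,fy=2.0*1,interpolation=3) if 0 else cv2.resize(a,(480,300));b=cv2.resize(b,(480,260))
cv2.imwrite("pics/c1.png",cv2.resize(np.vstack([a,b]),(512,597)))
E
```

```text
(no output)
```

View pics/c1.png

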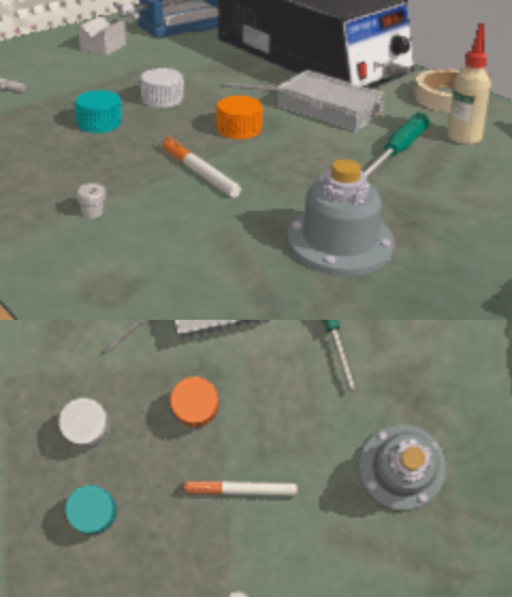

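The top view shows three caps. White aluminium at about (179,177), orange at (232,167) and turquoise at (181,217), so the real cap is at about (0.58, 0.19). The pot is at (330,199), about (0.514, -0.19). I'm moving above the cap.

Call:
{"fn": "jog_arm", "kwargs": {
  "motion": [
    [0,0,0,336,-175,-66,85],
    [0,0,0,336,-175,-66,85],
    [0,0,0,336,-175,-66,85],
    [0,0,0,336,-175,-66,85],
    [0,0,0,336,-175,-66,85],
    [0,0,0,336,-175,-66,85],
    [0,0,0,606,-711,-60,85],
    [0,0,0,606,-711,-60,85],
    [0,0,0,606,-711,-60,85],
    [0,0,0,606,-711,-60,85]
  ]
}}

```text
t: 2.15
eef_pos: [0.4988, -0.1612, 0.2573]
tool_rot: [0.0, 0.992, 0.125, 0.0]
contact_force: [0.7, -0.3, 0.5]
gripper_width: 0.992
grasp_force: 0.0
```

```bash
python3 - <<'E'
from h import *
np.set_printoptions(precision=4,suppress=True)
bot.read_camera("wrist");o=bot.get_obs();p=bot.read_camera("wrist");T=wristT(o,p)
print(o["t"],o["eef_pos"],o["q"],o["joint_vel"]);print(np.array(p["tool_from_camera"]),np.array(p["camera_matrix"]))
print(bot.spot_in("pot",p)[:1])
for t,z in(("pot_disc",.088),("pot_thread",.072),("pot_neck",.06),("pot",0)):
    for r in bot.tip_of(t,p)[:2]: print(t,r["score"],r["xy"],at_z(p,r["xy"],z,T))
save(p,"w1")
E
```

```text
2.2 [ 0.5009 -0.1507  0.2575] [ 0.415   0.1842 -0.2729  1.8233  0.0491  1.14   -1.1817] [ 0.0338  0.01    0.0058 -0.0229 -0.0191  0.0043  0.1823]
[[ 0.0002 -0.9484 -0.3171  0.0811]
 [ 1.      0.0001  0.0004  0.    ]
 [-0.0003 -0.3171  0.9484 -0.1787]
 [ 0.      0.      0.      1.    ]] [[310.3872   0.     255.7636]
 [  0.     310.3872 188.4194]
 [  0.       0.       1.    ]]
[{'xy': [286.5, 140.9], 'score': 0.9}]
pot_disc 0.61 [296.6, 153.2] [ 0.5202 -0.1932  0.088 ]
pot_thread 0.73 [292.3, 151.5] [ 0.5182 -0.1905  0.072 ]
pot_thread 0.72 [10.7, 19.1] [0.5757 0.1366 0.072 ]
pot_neck 0.56 [291.3, 149.8] [ 0.5179 -0.1907  0.06  ]
pot 0.71 [288.3, 141.9] [ 0.5178 -0.1928  0.    ]
```

View pics/w1.png

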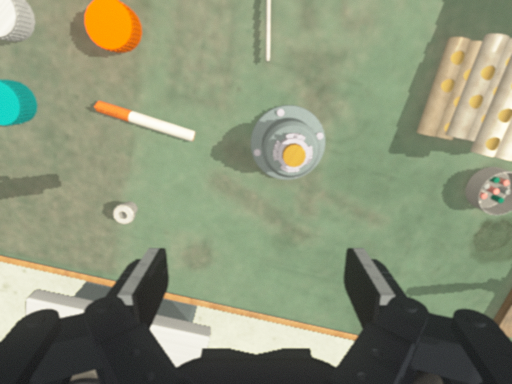

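The pot is at about (0.518, -0.192), shown at pixel (292,150) with the disc at (295,154). The white cap is at the top left. I'm continuing to the cap.

Call:
{"fn": "jog_arm", "kwargs": {
  "motion": [
    [0,0,0,159,-308,55,85],
    [0,0,0,159,-308,55,85],
    [0,0,0,159,-308,55,85],
    [0,0,0,159,-308,55,85],
    [0,0,0,159,-308,55,85],
    [0,0,0,159,-308,55,85],
    [0,0,0,159,-308,55,85],
    [0,0,0,159,-308,55,85]
  ]
}}

```text
t: 3.5
eef_pos: [0.5763, 0.1724, 0.2016]
tool_rot: [0.001, 0.992, 0.124, -0.0]
contact_force: [0.3, -0.8, 0.2]
gripper_width: 0.993
grasp_force: 0.0
```

```bash
cat > capm.py <<'E'
from h import *
np.set_printoptions(precision=4,suppress=True)
o=bot.get_obs();p=bot.read_camera("wrist");T=wristT(o,p);print(o["t"],o["eef_pos"],o["q"]);print(rot(o))
im=p["pixels"];save(p,"w2")
for t,z in(("cap_top",.034),("cap",0)):
    for r in bot.tip_of(t,p)[:3]: print(t,r["score"],r["xy"],at_z(p,r["xy"],z,T))
# bright, unsaturated blob = top face
hsv=cv2.cvtColor(im,cv2.COLOR_RGB2HSV);m=((hsv[...,1]<45)&(hsv[...,2]>165)).astype(np.uint8)
m=cv2.morphologyEx(m,cv2.MORPH_OPEN,np.ones((5,5)))
cs,_=cv2.findContours(m,cv2.RETR_EXTERNAL,cv2.CHAIN_APPROX_NONE)
for c in cs:
    if cv2.contourArea(c)>400: e=cv2.fitEllipse(cv2.convexHull(c));print(e,at_z(p,e[0],.034,T))
b=bot.read_camera("top");hsv=cv2.cvtColor(b["pixels"],cv2.COLOR_RGB2HSV);print("done")
E
python3 capm.py
```

```text
3.5 [0.5763 0.1724 0.2016] [-0.0666  0.3843 -0.426   1.7061  0.1768  1.0901 -1.8694]
[[ 0.9692  0.2463 -0.0005]
 [ 0.2463 -0.9692 -0.0014]
 [-0.0008  0.0012 -1.    ]]
cap_top 0.9 [243.8, 155.4] [0.5777 0.1864 0.034 ]
cap_top 0.81 [358.7, 163.7] [0.6007 0.0564 0.034 ]
cap_top 0.72 [228.9, 238.8] [0.4704 0.1795 0.034 ]
cap 0.9 [243.4, 148.5] [0.5784 0.1883 0.    ]
cap 0.89 [231.2, 226.9] [0.4705 0.1792 0.    ]
cap 0.85 [349.3, 156.6] [0.601  0.0576 0.    ]
((379.11322021484375, 246.5563507080078), (20.37051773071289, 68.32525634765625), 105.81051635742188) [ 0.5061 -0.0058  0.034 ]
((82.0999526977539, 231.5594024658203), (12.143685340881348, 93.60440063476562), 76.57270050048828) [0.4356 0.3571 0.034 ]
((243.62486267089844, 152.4921112060547), (49.501708984375, 51.81694412231445), 30.9041805267334) [0.5809 0.1873 0.034 ]
((58.1635856628418, 66.53170013427734), (68.66107940673828, 89.52538299560547), 110.67167663574219) [0.6216 0.3953 0.034 ]
((432.78814697265625, 52.18433380126953), (100.00155639648438, 139.5875244140625), 83.36873626708984) [0.7303 0.0237 0.034 ]
((44.94025802612305, 8.952731132507324), (15.853287696838379, 60.20073699951172), 104.00550079345703) [0.6722 0.4106 0.034 ]
done
```

View pics/w2.png

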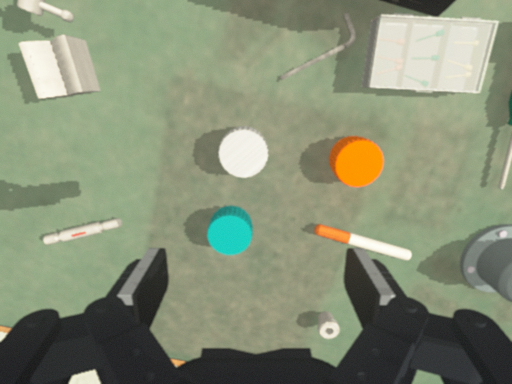

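The white cap is at pixel (243,152), about (0.579, 0.187). The turquoise and orange caps are clear of the finger line. I'm descending partway and measuring again.

Call:
{"fn": "jog_arm", "kwargs": {
  "motion": [
    [0,0,0,0,0,50,85],
    [0,0,0,0,0,95,85],
    [0,0,0,0,0,95,85],
    [0,0,0,0,0,95,85]
  ]
}}

```text
t: 4.2
eef_pos: [0.577, 0.1749, 0.1088]
tool_rot: [-0.0, 0.992, 0.125, 0.001]
contact_force: [1.0, -0.4, -0.1]
gripper_width: 0.997
grasp_force: 0.0
```

```bash
sed -i 's/"w2"/"w3"/' capm.py; python3 capm.py
```

```text
4.2 [0.577  0.1749 0.1088] [-0.0894  0.4825 -0.4062  1.7925  0.2344  0.9117 -1.9179]
[[ 0.9686  0.2485  0.0022]
 [ 0.2485 -0.9686  0.0007]
 [ 0.0023 -0.0002 -1.    ]]
cap_top 0.97 [394.9, 190.3] [0.6019 0.0572 0.034 ]
cap_top 0.94 [223.6, 285.5] [0.4708 0.1794 0.034 ]
cap_top 0.61 [241.7, 180.4] [0.5777 0.1873 0.034 ]
cap 0.95 [379.3, 179.6] [0.6012 0.0576 0.    ]
cap 0.86 [245.0, 169.5] [0.5787 0.1858 0.    ]
cap 0.6 [226.5, 263.7] [0.4734 0.1803 0.    ]
((427.0268249511719, 293.6075744628906), (20.38853645324707, 62.596221923828125), 109.80231475830078) [ 0.5108 -0.0138  0.034 ]
((39.560272216796875, 271.7288818359375), (15.120635032653809, 114.38678741455078), 76.69589233398438) [0.4425 0.3512 0.034 ]
((242.5790252685547, 175.31275939941406), (65.53555297851562, 69.37223052978516), 28.48581886291504) [0.5822 0.1877 0.034 ]
((20.76816749572754, 61.855552673339844), (53.29613494873047, 94.27778625488281), 157.52584838867188) [0.6273 0.3717 0.034 ]
((470.1206970214844, 47.09151077270508), (113.04793548583984, 136.22142028808594), 72.2479476928711) [0.7215 0.0463 0.034 ]
done
```

View pics/w3.png

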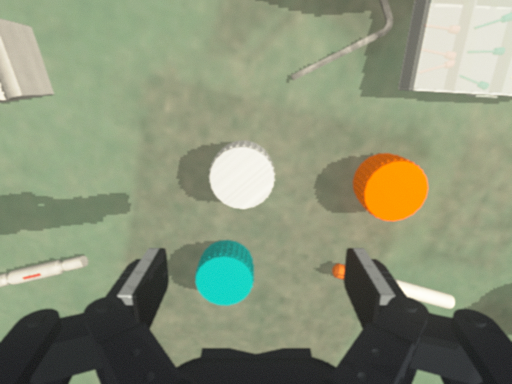

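Call:
{"fn": "jog_arm", "kwargs": {
  "motion": [
    [0,0,0,6,-11,0,85],
    [0,0,0,6,-11,50,85],
    [0,0,0,6,-11,85,85],
    [0,0,0,6,-11,99,85],
    [0,0,0,6,-11,99,85],
    [0,0,0,6,-11,99,85]
  ]
}}

```text
t: 5.15
eef_pos: [0.5801, 0.1878, 0.0095]
tool_rot: [-0.0, 0.992, 0.126, 0.001]
contact_force: [0.7, -0.2, 0.3]
gripper_width: 0.994
grasp_force: 0.0
```

Call:
{"fn": "jog_arm", "kwargs": {
  "motion": [
    [0,0,0,0,0,0,50],
    [0,0,0,0,0,0,50],
    [0,0,0,0,0,0,50],
    [0,0,0,0,0,0,50],
    [0,0,0,0,0,0,50],
    [0,0,0,0,0,0,50]
  ],
  "grip_force": 45
}}

```text
t: 5.9
eef_pos: [0.5788, 0.1869, 0.0079]
tool_rot: [0.0, 0.992, 0.126, -0.0]
contact_force: [0.0, 0.1, -0.1]
gripper_width: 0.586
grasp_force: 0.0
```

```bash
python3 - <<'E'
from h import *
p=bot.read_camera("wrist");o=bot.get_obs();print(o["gripper_width"],o["grasp_force"],o["eef_pos"])
cv2.imwrite("pics/w4.png",p["pixels"][:,:,::-1])
E
```

```text
0.5866533115766067 0.0 [0.57882496 0.18696354 0.00792338]
```

View pics/w4.png

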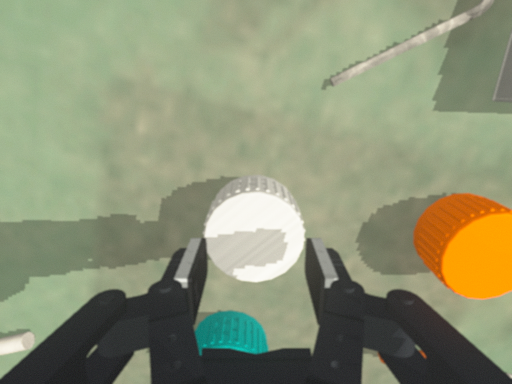

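The pads flank the cap, with its top centred at (255,237), but they stopped at the commanded opening. I'm closing further.

Call:
{"fn": "jog_arm", "kwargs": {
  "motion": [
    [0,0,0,0,0,0,30],
    [0,0,0,0,0,0,30],
    [0,0,0,0,0,0,30],
    [0,0,0,0,0,0,30]
  ],
  "grip_force": 45
}}

```text
t: 6.45
eef_pos: [0.5788, 0.187, 0.008]
tool_rot: [0.0, 0.992, 0.126, -0.0]
contact_force: [0.2, 0.4, -1.1]
gripper_width: 0.351
grasp_force: 0.0
```

```bash
python3 - <<'E'
from h import *
p=bot.read_camera("wrist");o=bot.get_obs();print(o["gripper_width"],o["grasp_force"],o["eef_pos"])
q=bot.read_camera("scene")
a=p["pixels"][:,:,::-1][130:384,100:420];b=q["pixels"][:,:,::-1][150:240,180:300]
cv2.imwrite("pics/w5.png",np.hstack([cv2.resize(a,(400,318)),cv2.resize(b,(400,318))]))
for r in bot.tip_of("cap_top",p)[:3]: print(r)
E
```

```text
0.3517165704874106 0.0 [0.57882673 0.18695052 0.00794726]
{'xy': [490.9, 258.1], 'score': 0.96}
{'xy': [255.0, 238.0], 'score': 0.56}
```

View pics/w5.png

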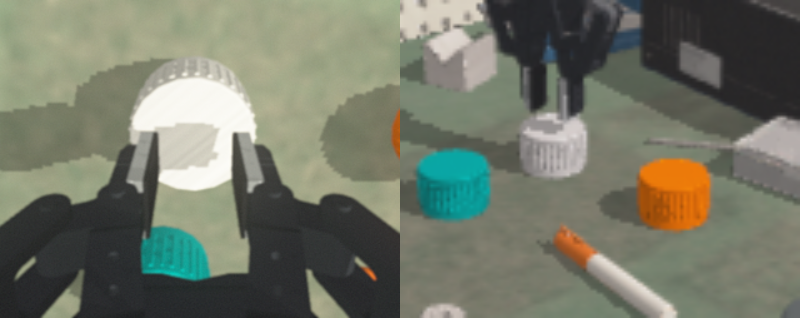

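The fingers closed above the cap: in the scene view the tips end roughly 10 mm over its top, so they sit higher than the TCP reading suggests. The cap is undisturbed. I'll reopen, go about 28 mm lower and check.

Call:
{"fn": "jog_arm", "kwargs": {
  "motion": [
    [0,0,0,0,0,0,85],
    [0,0,0,0,0,0,85],
    [0,0,0,0,0,0,85],
    [0,0,0,0,0,0,85],
    [0,0,0,1,0,0,85],
    [0,0,0,1,0,7,85],
    [0,0,0,1,0,14,85],
    [0,0,0,1,0,20,85],
    [0,0,0,1,0,20,85]
  ]
}}

```text
t: 7.72
eef_pos: [0.5792, 0.187, -0.0129]
tool_rot: [0.0, 0.992, 0.126, -0.001]
contact_force: [0.3, -0.0, 0.3]
gripper_width: 0.996
grasp_force: 0.0
```

```bash
python3 - <<'E'
from h import *
p=bot.read_camera("wrist");o=bot.get_obs();print(o["gripper_width"],o["contact_force"],o["eef_pos"],o["t"])
q=bot.read_camera("scene")
a=p["pixels"][:,:,::-1][130:384,100:420];b=q["pixels"][:,:,::-1][150:240,180:300]
cv2.imwrite("pics/w6.png",np.hstack([cv2.resize(a,(400,318)),cv2.resize(b,(400,318))]))
E
```

```text
0.9961250555295446 [ 0.63932751 -0.42590133  0.34245586] [ 0.57949973  0.18713091 -0.01246613] 7.775
```

View pics/w6.png

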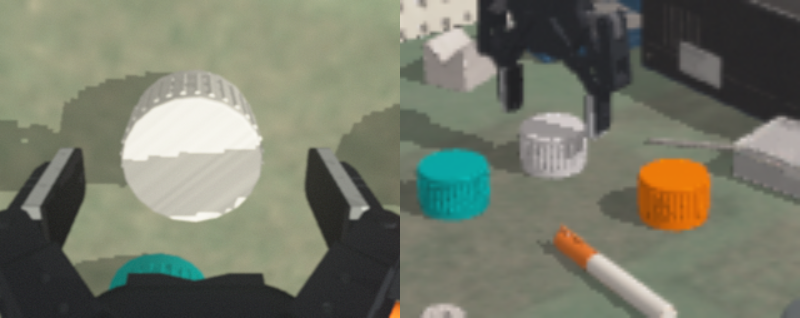

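The open tips are still a few mm above the cap's top: tip midpoint (555,121) against cap-top centre (553,127) in the scene crop. I'm going 20 mm lower and then closing.

Call:
{"fn": "jog_arm", "kwargs": {
  "motion": [
    [0,0,0,2,-1,7,85],
    [0,0,0,2,-1,14,85],
    [0,0,0,2,-1,20,85],
    [0,0,0,2,-1,20,50],
    [0,0,0,2,-1,20,50],
    [0,0,0,2,-1,20,50],
    [0,0,0,2,-1,20,50],
    [0,0,0,2,-1,20,50],
    [0,0,0,2,-1,20,50],
    [0,0,0,2,-1,20,50]
  ],
  "grip_force": 45
}}

```text
t: 9.07
eef_pos: [0.5817, 0.1889, -0.0315]
tool_rot: [-0.0, 0.992, 0.126, 0.0]
contact_force: [-1.9, -0.6, 4.8]
gripper_width: 0.636
grasp_force: 47.8
```

```bash
python3 - <<'E'
from h import *
p=bot.read_camera("wrist");o=bot.get_obs();print(o["gripper_width"],o["grasp_force"],o["contact_force"],o["eef_pos"],o["t"])
q=bot.read_camera("scene")
a=p["pixels"][:,:,::-1][130:384,100:420];b=q["pixels"][:,:,::-1][150:240,180:300]
cv2.imwrite("pics/w7.png",np.hstack([cv2.resize(a,(400,318)),cv2.resize(b,(400,318))]))
E
```

```text
0.63497014211845 47.778831236064434 [-1.20013211 -0.80085174  4.4914255 ] [ 0.58170465  0.18883177 -0.03152234] 9.125
```

View pics/w7.png

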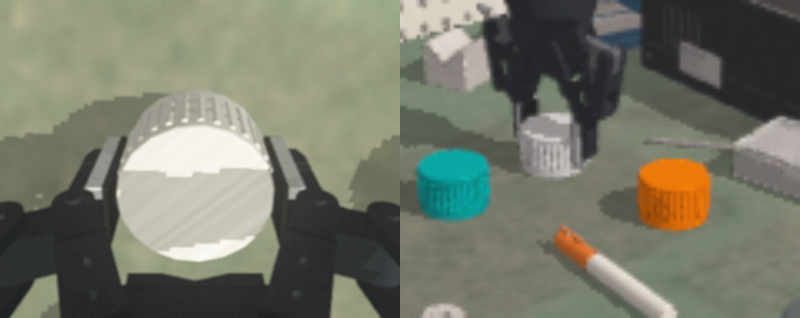

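The cap is gripped and centred between the pads. Its lower edge is at TCP z + 31.5 mm. I'm lifting and carrying it to a viewing pose beside the pot.

Call:
{"fn": "jog_arm", "kwargs": {
  "motion": [
    [0,0,0,0,0,-30,50],
    [0,0,0,0,0,-85,50],
    [0,0,0,-50,70,-142,50],
    [0,0,0,-80,120,-142,50],
    [0,0,0,-112,170,-142,50],
    [0,0,0,-145,220,-142,50],
    [0,0,0,-180,270,-142,50],
    [0,0,0,-210,315,-142,50],
    [0,0,0,-237,351,-142,50],
    [0,0,0,-237,351,-142,50]
  ]
}}

```text
t: 10.42
eef_pos: [0.4364, -0.2156, 0.1096]
tool_rot: [0.001, 0.993, 0.121, -0.001]
contact_force: [0.3, -0.3, -0.5]
gripper_width: 0.636
grasp_force: 48.0
```

Call:
{"fn": "jog_arm", "kwargs": {
  "motion": [
    [0,0,0,0,0,0,50],
    [0,0,0,0,0,0,50]
  ]
}}

```text
t: 10.68
eef_pos: [0.4401, -0.2087, 0.1099]
tool_rot: [-0.0, 0.992, 0.127, 0.0]
contact_force: [-0.1, 0.5, -1.2]
gripper_width: 0.633
grasp_force: 48.1
```

```bash
cat > pot.py <<'E'
from h import *
import sys
np.set_printoptions(precision=4,suppress=True)
def disc(p,T,n):
    hsv=cv2.cvtColor(p["pixels"],cv2.COLOR_RGB2HSV);m=((hsv[...,0]>12)&(hsv[...,0]<30)&(hsv[...,1]>140)&(hsv[...,2]>80)).astype(np.uint8)
    cs,_=cv2.findContours(m,cv2.RETR_EXTERNAL,cv2.CHAIN_APPROX_NONE)
    for c in cs:
        if cv2.contourArea(c)>60: e=cv2.fitEllipse(c);print(n,"disc",e,at_z(p,e[0],.088,T))
    for t,z in(("pot_disc",.088),("pot_thread",.072),("pot_neck",.06),("pot",0)):
        for r in bot.tip_of(t,p)[:2]: print(n,t,r["score"],r["xy"],at_z(p,r["xy"],z,T))
o=bot.get_obs();print(o["t"],o["eef_pos"],o["q"],o["contact_force"],o["torque"],o["gripper_width"],o["grasp_force"])
p=bot.read_camera("wrist");disc(p,wristT(o,p),"wrist")
for n in("scene","top"): b=bot.read_camera(n);disc(b,None,n)
cv2.imwrite("pics/w8.png",p["pixels"][:,:,::-1])
E
python3 pot.py
```

```text
10.675 [ 0.4401 -0.2087  0.1099] [ 0.5965  0.2986 -0.3293  2.0593  0.1317  0.8032 -1.1271] [-0.1247  0.4629 -1.18  ] [ 0.0149 -0.0381  0.0067] 0.6332042915702786 48.054608814418316
wrist disc ((259.412841796875, 89.29006958007812), (39.44887161254883, 41.40639877319336), 1.4301261901855469) [ 0.5166 -0.1912  0.088 ]
wrist pot_disc 0.62 [263.7, 86.5] [ 0.5189 -0.1933  0.088 ]
wrist pot_thread 0.96 [257.3, 88.1] [ 0.5168 -0.1898  0.072 ]
wrist pot_thread 0.68 [259.1, 85.8] [ 0.5185 -0.1906  0.072 ]
wrist pot_neck 0.66 [259.2, 87.8] [ 0.5173 -0.1912  0.06  ]
wrist pot 0.96 [258.9, 87.9] [ 0.5168 -0.1917  0.    ]
wrist pot 0.37 [255.1, 248.0] [ 0.3615 -0.2285  0.    ]
scene disc ((311.96875, 229.61720275878906), (9.941774368286133, 12.561081886291504), 99.58295440673828) [ 0.5084 -0.1995  0.088 ]
scene disc ((261.5009460449219, 204.56857299804688), (20.730358123779297, 22.274906158447266), 105.91278076171875) [ 0.5042 -0.0538  0.088 ]
scene pot_disc 0.52 [313.6, 226.5] [ 0.5201 -0.1934  0.088 ]
scene pot_thread 0.8 [310.4, 230.9] [ 0.5235 -0.1833  0.072 ]
scene pot_thread 0.3 [310.2, 238.3] [ 0.5018 -0.2023  0.072 ]
scene pot_neck 0.64 [309.8, 237.3] [ 0.5193 -0.1866  0.06  ]
scene pot 0.96 [308.4, 261.8] [ 0.52   -0.1875  0.    ]
top pot_disc 0.63 [334.9, 197.3] [ 0.5099 -0.1922  0.088 ]
top pot_disc 0.59 [329.1, 197.3] [ 0.5103 -0.1784  0.088 ]
top pot_thread 0.87 [330.8, 196.0] [ 0.5153 -0.1853  0.072 ]
top pot_thread 0.55 [336.0, 200.3] [ 0.5045 -0.1973  0.072 ]
top pot_neck 0.69 [332.9, 194.5] [ 0.5203 -0.1927  0.06  ]
top pot 0.92 [330.9, 200.8] [ 0.5119 -0.1972  0.    ]
top pot 0.67 [345.7, 227.9] [ 0.4413 -0.2313  0.    ]
```

View pics/w8.png

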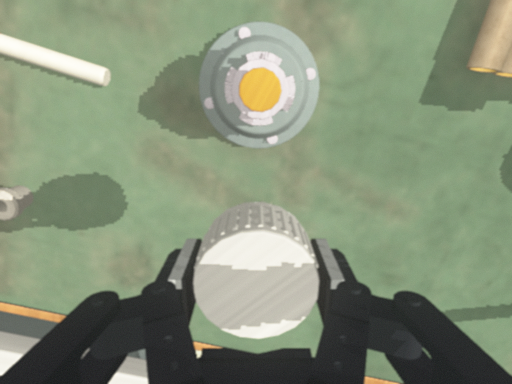

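The disc is at (259,89) in the wrist image, so the pot axis is at (0.5166, -0.1912). The cap top is at (256,284), centred on the tool. The four thread arcs are visible around the disc. I'm moving over the axis and down to about 6 mm above the threads.

Call:
{"fn": "jog_arm", "kwargs": {
  "motion": [
    [0,0,0,40,1,0,50],
    [0,0,0,78,2,0,50],
    [0,0,0,78,2,0,50],
    [0,0,0,78,2,20,50],
    [0,0,0,78,2,40,50],
    [0,0,0,78,2,54,50],
    [0,0,0,78,2,60,50],
    [0,0,0,78,2,60,50],
    [0,0,0,78,2,60,50]
  ]
}}

```text
t: 12.55
eef_pos: [0.5159, -0.193, 0.0506]
tool_rot: [0.0, 0.992, 0.126, 0.0]
contact_force: [0.6, 0.3, -1.3]
gripper_width: 0.638
grasp_force: 48.0
```

```bash
cat > st.py <<'E'
from h import *
np.set_printoptions(precision=4,suppress=True)
o=bot.get_obs();M=rot(o);d=np.array([.5166,-.1912,0])-o["eef_pos"]
print(o["t"],o["eef_pos"],"h",1000*(o["eef_pos"][2]-.0285),"yaw",np.degrees(np.arctan2(M[1,0],M[0,0])),"q7",o["q"][6],"F",o["contact_force"],"M",o["torque"],o["gripper_width"],o["grasp_force"]);print("tool xy err mm",1000*(M.T@d)[:2], "tilt",M[2])
E
python3 st.py
```

```text
12.55 [ 0.5159 -0.193   0.0506] h 22.09284931027558 yaw 14.42211316366325 q7 -1.259980894706508 F [ 0.5543  0.2669 -1.3146] M [-0.007   0.0378  0.0066] 0.6380821645697459 48.03880915045738
tool xy err mm [ 1.0633 -1.5668] tilt [ 0.0009  0.0006 -1.    ]
```

Call:
{"fn": "jog_arm", "kwargs": {
  "motion": [
    [0,0,0,1,-1.5,3,50],
    [0,0,0,1,-1.5,6,50],
    [0,0,0,1,-1.5,7,50],
    [0,0,0,1,-1.5,7,50],
    [0,0,0,1,-1.5,8,50],
    [0,0,0,1,-1.5,8,50]
  ]
}}

```text
t: 13.3
eef_pos: [0.5166, -0.191, 0.0422]
tool_rot: [0.0, 0.992, 0.126, 0.001]
contact_force: [2.5, 0.4, -0.3]
gripper_width: 0.635
grasp_force: 48.2
```

```bash
python3 st.py
```

```text
13.3 [ 0.5166 -0.191   0.0422] h 13.733315075230808 yaw 14.436162423552934 q7 -1.2687449754949423 F [ 2.5     0.3581 -0.3403] M [ 0.0905 -0.4989  0.0186] 0.6350114231658334 48.209661059081554
tool xy err mm [-0.0871  0.1548] tilt [ 0.001   0.0003 -1.    ]
```

Call:
{"fn": "jog_arm", "kwargs": {
  "motion": [
    [0,0,0,0.7,0,0,50],
    [0,0,0,0.7,0,0,50],
    [0,0,0,0.7,0,1,50],
    [0,0,0,0.7,0,1,50]
  ]
}}

```text
t: 13.8
eef_pos: [0.517, -0.191, 0.041]
tool_rot: [0.0, 0.992, 0.126, 0.0]
contact_force: [2.6, -0.2, 0.4]
gripper_width: 0.637
grasp_force: 48.1
```

```bash
python3 st.py
```

```text
13.8 [ 0.517 -0.191  0.041] h 12.47874174247088 yaw 14.428186559844209 q7 -1.2700417241220738 F [ 2.6294 -0.1618  0.414 ] M [-0.0144 -0.572   0.0239] 0.6371740412328413 48.13583370298147
tool xy err mm [-0.5044  0.1221] tilt [ 0.0005  0.0002 -1.    ]
```

Call:
{"fn": "jog_arm", "kwargs": {
  "motion": [
    [0,0,0,1,0,0,50],
    [0,0,0,1,0,0,50],
    [0,0,0,1,0,1,50],
    [0,0,0,1,0,1,50]
  ]
}}

```text
t: 14.3
eef_pos: [0.5176, -0.1908, 0.04]
tool_rot: [0.0, 0.992, 0.126, -0.0]
contact_force: [1.4, -0.3, 0.4]
gripper_width: 0.638
grasp_force: 48.2
```

```bash
python3 st.py
```

```text
14.3 [ 0.5176 -0.1908  0.04  ] h 11.477562020574792 yaw 14.424145549813273 q7 -1.2715175914040184 F [ 1.3622 -0.3059  0.3967] M [-0.0717 -0.1538  0.0261] 0.6379237828849732 48.24126474559307
tool xy err mm [-1.0815  0.1685] tilt [-0.0001  0.0001 -1.    ]
```

Call:
{"fn": "jog_arm", "kwargs": {
  "motion": [
    [0,0,0,0.4,0,0.5,50],
    [0,0,0,0.4,0,1,50],
    [0,0,0,0.4,0,1,50],
    [0,0,0,0.4,0,1,50]
  ]
}}

```text
t: 14.8
eef_pos: [0.518, -0.1905, 0.0389]
tool_rot: [-0.0, 0.992, 0.126, -0.0]
contact_force: [1.8, -0.1, -1.4]
gripper_width: 0.634
grasp_force: 48.0
```

```bash
python3 st.py
```

```text
14.8 [ 0.518  -0.1905  0.0389] h 10.381458495867687 yaw 14.428687016090793 q7 -1.27251359320233 F [ 1.7613 -0.1025 -1.368 ] M [-0.0109 -0.2617 -0.0321] 0.6341679208055379 48.03927160799503
tool xy err mm [-1.532   0.3393] tilt [-0.0001 -0.0001 -1.    ]
```

Call:
{"fn": "jog_arm", "kwargs": {
  "motion": [
    [0,0,0,0.3,0,0.5,50],
    [0,0,0,0.3,0,1,50],
    [0,0,0,0.3,0,1,50],
    [0,0,0,0.3,0,1,50]
  ]
}}

```text
t: 15.3
eef_pos: [0.5182, -0.1905, 0.038]
tool_rot: [-0.0, 0.992, 0.126, -0.0]
contact_force: [-0.4, 0.2, 0.8]
gripper_width: 0.637
grasp_force: 48.3
```

```bash
python3 st.py
```

```text
15.3 [ 0.5182 -0.1905  0.038 ] h 9.494702413566012 yaw 14.425944533914684 q7 -1.2734150574054974 F [-0.3739  0.234   0.8408] M [0.0019 0.1233 0.0324] 0.6372046724196078 48.267500549554825
tool xy err mm [-1.6887  0.3313] tilt [-0.0003 -0.0001 -1.    ]
```

Call:
{"fn": "jog_arm", "kwargs": {
  "motion": [
    [0,0,0,0,0,0.5,50],
    [0,0,0,0,0,1,50],
    [0,0,0,0,0,1,50],
    [0,0,0,0,0,1,50]
  ]
}}

```text
t: 15.8
eef_pos: [0.5182, -0.1905, 0.037]
tool_rot: [-0.0, 0.992, 0.126, -0.0]
contact_force: [-2.0, 0.4, 3.0]
gripper_width: 0.633
grasp_force: 48.4
```

```bash
python3 st.py
```

```text
15.8 [ 0.5182 -0.1905  0.037 ] h 8.453909772030466 yaw 14.422576913316771 q7 -1.2740698340314962 F [-1.9811  0.3853  3.0062] M [ 0.0209  0.3224 -0.0191] 0.6331115724900361 48.404923528432846
tool xy err mm [-1.6855  0.3261] tilt [-0.0003 -0.0001 -1.    ]
```

The cap went to a height of about 8.5 mm against a force of about 4 N that rises like the disc spring. So the lugs are probably over the gaps by chance. To do it as asked, I'll lift clear, turn 27° clockwise in the air so the lugs sit over the threads, and set it down lightly.

Call:
{"fn": "jog_arm", "kwargs": {
  "motion": [
    [0,0,0,-0.4,0,-4,50],
    [0,0,0,-0.4,0,-8,50],
    [0,0,0,-0.4,0,-8,50],
    [0,0,0.16,-0.4,0,-8,50],
    [0,0,0.32,-0.4,0,-8,50],
    [0,0,0.47,-0.4,0,-8,50],
    [0,0,0.47,-0.4,0,-7,50],
    [0,0,0.47,-0.4,0,-6,50],
    [0,0,0.47,-0.4,0,-5,50],
    [0,0,0.47,-0.4,0,-5,50]
  ]
}}

```text
t: 17.05
eef_pos: [0.5181, -0.1907, 0.0419]
tool_rot: [-0.0, 0.994, -0.109, 0.0]
contact_force: [0.3, -0.8, -0.4]
gripper_width: 0.632
grasp_force: 48.0
```

```bash
python3 st.py
```

```text
17.05 [ 0.5181 -0.1907  0.0419] h 13.417662921092425 yaw -12.467056478952237 q7 -1.6684937860006561 F [ 0.2808 -0.8117 -0.4429] M [-0.0244 -0.0026  0.0176] 0.6324848806056063 48.02943639457226
tool xy err mm [-1.3378  0.7591] tilt [ 0.0002 -0.0001 -1.    ]
```

Call:
{"fn": "jog_arm", "kwargs": {
  "motion": [
    [0,0,0,0,0,0.7,50],
    [0,0,0,0,0,1.4,50],
    [0,0,0,0,0,2,50],
    [0,0,0,0,0,2.5,50],
    [0,0,0,0,0,2.5,50]
  ]
}}

```text
t: 17.68
eef_pos: [0.5182, -0.1908, 0.0395]
tool_rot: [0.0, 0.994, -0.109, 0.0]
contact_force: [0.7, -1.2, -1.0]
gripper_width: 0.634
grasp_force: 48.1
```

```bash
python3 st.py
```

```text
17.675 [ 0.5182 -0.1908  0.0395] h 11.043985192744282 yaw -12.505885084009918 q7 -1.670222423460532 F [ 0.6721 -1.1946 -1.0392] M [-0.3041 -0.2562 -0.0206] 0.6343630092164247 48.10847517102957
tool xy err mm [-1.4867  0.7346] tilt [ 0.0005  0.0001 -1.    ]
```

Call:
{"fn": "jog_arm", "kwargs": {
  "motion": [
    [0,0,0,0,0,0.5,50],
    [0,0,0,0,0,1,50],
    [0,0,0,0,0,1,50],
    [0,0,0,0,0,1,50]
  ]
}}

```text
t: 18.18
eef_pos: [0.5184, -0.1908, 0.0393]
tool_rot: [0.0, 0.994, -0.109, 0.0]
contact_force: [-0.4, -0.9, 7.7]
gripper_width: 0.635
grasp_force: 48.9
```

```bash
python3 st.py
```

```text
18.175 [ 0.5184 -0.1908  0.0393] h 10.810420382592545 yaw -12.510514680487924 q7 -1.6706803457509676 F [-0.4212 -0.8859  7.693 ] M [-0.263   0.2727 -0.0166] 0.635219902729692 48.85271463543177
tool xy err mm [-1.6618  0.7346] tilt [ 0.0008  0.0003 -1.    ]
```

The cap is seated on the threads: height 10.8 mm, about 9 N. I'm easing the pressure to about 5 N and turning anticlockwise slowly.

Call:
{"fn": "jog_arm", "kwargs": {
  "motion": [
    [0,0,0,0,0,-0.3,50],
    [0,0,-0.03,0,0,-0.3,50],
    [0,0,-0.06,0,0,-0.3,50],
    [0,0,-0.09,0,0,-0.3,50],
    [0,0,-0.12,0,0,-0.3,50],
    [0,0,-0.12,0,0,-0.3,50]
  ]
}}

```text
t: 18.92
eef_pos: [0.5184, -0.1907, 0.0393]
tool_rot: [0.0, 0.999, -0.049, 0.0]
contact_force: [-0.0, -0.9, 5.9]
gripper_width: 0.633
grasp_force: 48.7
```

```bash
python3 st.py
```

```text
18.925 [ 0.5184 -0.1907  0.0393] h 10.835548776992287 yaw -5.571058034520443 q7 -1.5686324967468286 F [-0.0065 -0.9418  5.94  ] M [-0.1915  0.0794 -0.0502] 0.6331564962026653 48.69619198143482
tool xy err mm [-1.7686  0.6901] tilt [ 0.0008  0.0001 -1.    ]
```

Call:
{"fn": "jog_arm", "kwargs": {
  "motion": [
    [0,0,-0.03,0,0,0,50],
    [0,0,-0.06,0,0,0,50],
    [0,0,-0.09,0,0,0,50],
    [0,0,-0.09,0,0,0,50]
  ]
}}

```text
t: 19.42
eef_pos: [0.5183, -0.1906, 0.0392]
tool_rot: [0.0, 1.0, -0.004, 0.0]
contact_force: [0.3, -0.3, 5.0]
gripper_width: 0.639
grasp_force: 48.6
```

```bash
python3 st.py
```

```text
19.425 [ 0.5183 -0.1906  0.0392] h 10.678815427488368 yaw -0.4090354642860175 q7 -1.4927450451356061 F [ 0.2673 -0.315   5.0378] M [-0.1271  0.0343 -0.0234] 0.639186506949035 48.60642693936825
tool xy err mm [-1.7234  0.6391] tilt [ 0.0006  0.0001 -1.    ]
```

Call:
{"fn": "jog_arm", "kwargs": {
  "motion": [
    [0,0,-0.03,0,0,0,50],
    [0,0,-0.06,0,0,0,50],
    [0,0,-0.09,0,0,0,50],
    [0,0,-0.09,0,0,0,50]
  ]
}}

```text
t: 19.92
eef_pos: [0.5181, -0.1905, 0.0386]
tool_rot: [-0.0, 0.999, 0.041, 0.0]
contact_force: [1.8, -1.0, -0.0]
gripper_width: 0.63
grasp_force: 48.1
```

```bash
python3 st.py
```

```text
19.925 [ 0.5181 -0.1905  0.0386] h 10.054491633401375 yaw 4.722246818772225 q7 -1.4171996263668316 F [ 1.7931 -0.9732 -0.0333] M [-0.2301 -0.3526  0.0274] 0.6302683800754354 48.13021123409271
tool xy err mm [-1.5105  0.5366] tilt [ 0.0002 -0.0002 -1.    ]
```

The cap dropped at a yaw of about 2–5°: the pressure vanished and the height is now 10.05 mm. I'm turning 5° further into the gap and pressing down.

Call:
{"fn": "jog_arm", "kwargs": {
  "motion": [
    [0,0,-0.04,0.2,0,0,50],
    [0,0,-0.08,0.2,0,0,50],
    [0,0,-0.08,0.2,0,1,50],
    [0,0,-0.08,0.2,0,2,50],
    [0,0,-0.08,0.2,0,3,50],
    [0,0,-0.08,0.2,0,4,50],
    [0,0,-0.08,0.2,0,4,50]
  ]
}}

```text
t: 20.8
eef_pos: [0.5182, -0.1905, 0.0351]
tool_rot: [0.0, 0.997, 0.081, -0.0]
contact_force: [-1.1, -0.0, 6.7]
gripper_width: 0.638
grasp_force: 48.7
```

```bash
python3 st.py
```

```text
20.8 [ 0.5182 -0.1905  0.0351] h 6.577803588090649 yaw 9.26878075177769 q7 -1.3528348482125423 F [-1.0701 -0.0416  6.6879] M [-0.0479  0.1978  0.0252] 0.6379065776647305 48.689449578523636
tool xy err mm [-1.6534  0.3914] tilt [-0.0001  0.0002 -1.    ]
```

Call:
{"fn": "jog_arm", "kwargs": {
  "motion": [
    [0,0,0,0,0,1,50],
    [0,0,0,0,0,2,50],
    [0,0,0,0,0,3,50],
    [0,0,0,0,0,4,50],
    [0,0,0,0,0,4.5,50],
    [0,0,0,0,0,4.5,50]
  ]
}}

```text
t: 21.55
eef_pos: [0.5182, -0.1906, 0.0312]
tool_rot: [0.0, 0.997, 0.081, -0.0]
contact_force: [-3.0, 0.3, 12.2]
gripper_width: 0.634
grasp_force: 49.3
```

```bash
python3 st.py
```

```text
21.55 [ 0.5182 -0.1906  0.0312] h 2.736893153006039 yaw 9.263206173208928 q7 -1.3556069866402414 F [-2.9598  0.3119 12.2429] M [ 0.0898  0.7041 -0.0345] 0.6335709947944946 49.316182024776936
tool xy err mm [-1.6893  0.3578] tilt [-0.0001  0.0004 -1.    ]
```

Call:
{"fn": "jog_arm", "kwargs": {
  "motion": [
    [0,0,0,-0.3,0,0.7,50],
    [0,0,0.04,-0.3,0,0.9,50],
    [0,0,0.08,-0.3,0,0.9,50],
    [0,0,0.12,-0.3,0,0.9,50],
    [0,0,0.16,-0.3,0,0.9,50],
    [0,0,0.2,-0.3,0,0.9,50],
    [0,0,0.24,-0.3,0,0.9,50],
    [0,0,0.24,-0.3,0,0.9,50]
  ]
}}

```text
t: 22.55
eef_pos: [0.5193, -0.191, 0.0308]
tool_rot: [0.0, 0.999, -0.039, 0.001]
contact_force: [-1.7, -0.5, 13.3]
gripper_width: 0.637
grasp_force: 49.3
```

```bash
python3 st.py
```

```text
22.55 [ 0.5193 -0.191   0.0308] h 2.3485138286300398 yaw -4.511493044258586 q7 -1.556729596306606 F [-1.672  -0.4912 13.3257] M [-0.0055  0.1326 -0.0458] 0.6367606252326796 49.30001009255648
tool xy err mm [-2.7486  0.3479] tilt [ 0.0027  0.0009 -1.    ]
```

Call:
{"fn": "jog_arm", "kwargs": {
  "motion": [
    [0,0,0,0,0,0,50],
    [0,0,0.04,0,0,0.1,50],
    [0,0,0.08,0,0,0.2,50],
    [0,0,0.12,0,0,0.3,50],
    [0,0,0.12,0,0,0.3,50]
  ]
}}

```text
t: 23.18
eef_pos: [0.5195, -0.1912, 0.0306]
tool_rot: [0.0, 0.995, -0.099, 0.002]
contact_force: [-0.4, -1.3, 13.6]
gripper_width: 0.634
grasp_force: 49.3
```

```bash
python3 st.py
```

```text
23.175 [ 0.5195 -0.1912  0.0306] h 2.1372658549406767 yaw -11.392366806329624 q7 -1.6568215203780905 F [-0.3778 -1.3109 13.6294] M [-0.1038  0.1951  0.0138] 0.6338645152401614 49.33040052652359
tool xy err mm [-2.9094  0.5842] tilt [ 0.0032  0.0006 -1.    ]
```

Call:
{"fn": "jog_arm", "kwargs": {
  "motion": [
    [0,0,0.03,0,0,0.15,50],
    [0,0,0.06,0,0,0.3,50],
    [0,0,0.09,0,0,0.4,50],
    [0,0,0.12,0,0,0.5,50],
    [0,0,0.12,0,0,0.5,50]
  ]
}}

```text
t: 23.8
eef_pos: [0.5197, -0.1913, 0.0303]
tool_rot: [0.0, 0.987, -0.159, 0.002]
contact_force: [0.0, -1.3, 13.4]
gripper_width: 0.636
grasp_force: 49.4
```

```bash
python3 st.py
```

```text
23.8 [ 0.5197 -0.1913  0.0303] h 1.7625857584150257 yaw -18.26221786045551 q7 -1.7566612221837623 F [ 0.0068 -1.2515 13.4334] M [-0.1414  0.179  -0.0214] 0.6355709489848949 49.37835328280926
tool xy err mm [-3.0295  0.8869] tilt [ 0.0036  0.0002 -1.    ]
```

Call:
{"fn": "jog_arm", "kwargs": {
  "motion": [
    [0,0,0.03,0,0,0.2,50],
    [0,0,0.06,0,0,0.3,50],
    [0,0,0.09,0,0,0.4,50],
    [0,0,0.09,0,0,0.4,50]
  ]
}}

```text
t: 24.3
eef_pos: [0.5197, -0.1914, 0.0299]
tool_rot: [0.0, 0.979, -0.203, 0.002]
contact_force: [0.3, -1.4, 13.8]
gripper_width: 0.635
grasp_force: 49.4
```

```bash
python3 st.py
```

```text
24.3 [ 0.5197 -0.1914  0.0299] h 1.411420745949212 yaw -23.42572842320578 q7 -1.8314558047487066 F [ 0.3489 -1.3869 13.8327] M [-0.214   0.2721  0.0013] 0.6345752432712127 49.415884763002396
tool xy err mm [-2.9912  1.0349] tilt [ 0.0037 -0.     -1.    ]
```

Call:
{"fn": "jog_arm", "kwargs": {
  "motion": [
    [0,0,0.025,0,0,0.15,50],
    [0,0,0.05,0,0,0.3,50],
    [0,0,0.075,0,0,0.3,50],
    [0,0,0.075,0,0,0.3,50]
  ]
}}

```text
t: 24.8
eef_pos: [0.5196, -0.1916, 0.0296]
tool_rot: [0.0, 0.971, -0.24, 0.002]
contact_force: [-0.3, -1.1, 14.0]
gripper_width: 0.635
grasp_force: 49.4
```

```bash
python3 st.py
```

```text
24.8 [ 0.5196 -0.1916  0.0296] h 1.1132450948487769 yaw -27.717101924265368 q7 -1.8934930921057913 F [-0.2599 -1.0954 13.9783] M [-0.2648  0.2515  0.0561] 0.6348364792747421 49.406050108373165
tool xy err mm [-2.9244  1.0481] tilt [ 0.0037 -0.0001 -1.    ]
```

Call:
{"fn": "jog_arm", "kwargs": {
  "motion": [
    [0,0,0.02,0,0,0.1,50],
    [0,0,0.04,0,0,0.1,50],
    [0,0,0.04,0,0,0.1,50]
  ]
}}

```text
t: 25.18
eef_pos: [0.5194, -0.1919, 0.0296]
tool_rot: [0.001, 0.966, -0.259, 0.002]
contact_force: [-1.0, -2.5, 14.4]
gripper_width: 0.638
grasp_force: 49.3
```

```bash
python3 st.py
```

```text
25.175 [ 0.5194 -0.1919  0.0296] h 1.0803186412084478 yaw -29.963777781371974 q7 -1.9260314066603883 F [-1.0139 -2.5239 14.3707] M [-0.4767  0.3717  0.3701] 0.6380749565881007 49.32745724916458
tool xy err mm [-2.8866  0.7487] tilt [ 0.0037  0.0003 -1.    ]
```

A stop is felt: 0.37 N m at height 1.1 mm, 39° after the drop, as predicted. I'm easing off the twist and the down-force before releasing.

Call:
{"fn": "jog_arm", "kwargs": {
  "motion": [
    [0,0,-0.015,0,0,0,50],
    [0,0,-0.02,0,0,-0.6,50],
    [0,0,-0.02,0,0,-1.2,50],
    [0,0,-0.02,0,0,-1.2,50]
  ]
}}

```text
t: 25.68
eef_pos: [0.5193, -0.1918, 0.0299]
tool_rot: [0.0, 0.968, -0.249, 0.002]
contact_force: [1.7, -1.8, 6.0]
gripper_width: 0.633
grasp_force: 48.7
```

```bash
python3 st.py
```

```text
25.675 [ 0.5193 -0.1918  0.0299] h 1.424818689833341 yaw -28.872625973208947 q7 -1.9096115272374141 F [ 1.7371 -1.8208  5.973 ] M [-0.6254 -0.3086 -0.0251] 0.6333493620754745 48.686280995607376
tool xy err mm [-2.7524  0.7653] tilt [ 0.0033 -0.     -1.    ]
```

Call:
{"fn": "jog_arm", "kwargs": {
  "motion": [
    [0,0,0.01,0,0,0,50],
    [0,0,0.01,0,0,0,50],
    [0,0,0.01,0,0,0,85],
    [0,0,0.01,0,0,0,85],
    [0,0,0.01,0,0,0,85],
    [0,0,0.01,0,0,0,85],
    [0,0,0.01,0,0,-15,85],
    [0,0,0.01,0,0,-50,85],
    [0,0,0.01,0,0,-100,85],
    [0,0,0.01,0,0,-100,85]
  ]
}}

```text
t: 26.92
eef_pos: [0.5212, -0.1915, 0.134]
tool_rot: [0.0, 0.967, -0.254, 0.004]
contact_force: [0.2, 0.0, -0.6]
gripper_width: 0.995
grasp_force: 0.0
```

```bash
python3 st.py; python3 - <<'E'
from h import *
o=bot.get_obs();p=bot.read_camera("wrist");q=bot.read_camera("scene");T=wristT(o,p)
for r in bot.tip_of("cap_top",p)[:1]: print(r,at_z(p,r["xy"],.095,T))
a=p["pixels"][:,:,::-1][100:340,100:420];b=q["pixels"][:,:,::-1][190:280,250:370]
cv2.imwrite("pics/w9.png",np.hstack([cv2.resize(a,(400,300)),cv2.resize(b,(400,300))]))
E
```

```text
26.925 [ 0.5212 -0.1915  0.134 ] h 105.52142736395686 yaw -29.418020991240468 q7 -1.8931043534922474 F [ 0.1528  0.021  -0.5821] M [-0.0267 -0.0022  0.0157] 0.9951048533152764 0.0
tool xy err mm [-5.294   2.2284] tilt [ 0.0087 -0.0021 -1.    ]
{'xy': [256.3, 205.2], 'score': 0.97} [ 0.51694741 -0.18995597  0.095     ]
```

View pics/w9.png

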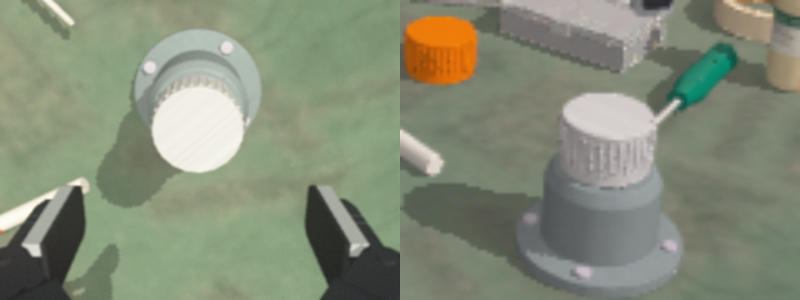

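The scene view shows the cap straight and low on the pot's shoulder, with the gripper clear of it. I'm handing in.

```bash
python3 -c "
from station import bot
print(bot.hand_in())"
```

```text
the job is handed in; nothing more can be done
None
```

The cap is screwed clockwise to its stop (about 1 mm above the shoulder) and stays down, straight, after release; the job was handed in at about 27 s, with the final twist briefly reaching 0.37 N m at the stop.

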